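Stack the bush-check kit on the case

TASK

Get the bush-check kit together on the closed yellow case, one thing after another in this order: first set the empty blue tray that lies at the front of the desk on the middle of the case lid, lengthways with the case; then stand the black magnet block in the tray's left-hand compartment (left as the robot sees it), then the loupe upright in the right-hand one, and last stand the brass bush, flange down, on the middle of the magnet block's top. Leave the steel setting ring and the other things on the desk alone.

Things in the scene. Friction and masses are not known exactly. Their poses are not given: they have to be found in the camera images.
- case: Closed yellow flat case, 104 x 150 x 30 mm, fixed to the desk; it stays shut. Origin: centre of its underside, z up. Its long side is its y, which always points roughly to the robot's left: the left-hand compartment is on its +y side. The flat lid spans x -48 to +47, y -75 to +75 mm; what is set on it rests 28 mm above the origin.
- tray: Empty blue tray at the front of the desk, 68 (x) x 120 (y) x 16 mm, 60 g, loose. Origin: centre of its underside, z up. Floor and walls 2 mm thick, rim at 16 mm. A 2 mm partition at y = 0, 13 mm high, makes two equal compartments, each 64 mm in x by 57 mm in y, centred at y = +29.5 and -29.5 mm. Either way round will do. Grip it from above across its 68 mm width.
- magnet: Black block with a round red button on one end, 56 (x) x 40 (y) x 36 mm, 0.42 kg, loose; attracts nothing. Origin: centre of its underside, z up. The block spans x -22 to +28 mm; the button (18 mm across, 20 mm up) stands out to -28 mm. Grip it across its 40 mm. In a compartment its 56 mm length lies along the tray's 64 mm width, either way round.
- magnet_top (a point): The middle of the magnet block's flat top (50 x 40 mm), at x = +3 mm, z = +36 mm in the block's frame.
- loupe: Black round stand loupe, 44 mm across at its foot, 31 mm high, 50 g, loose, standing upright. Origin: centre of its underside, z up. The foot is 16 mm high; above it the body narrows from 40 to 36 mm across, where it is gripped (18 to 31 mm above the underside; lower down, fingers would catch on the tray rim).
- bush: Turned brass bush, loose, standing flange down: flange 33 mm across and 8 mm high, above it a neck of 22 mm diameter up to 27 mm, gripped there. 60 g. Origin: centre of its underside, z up. 
- ring: Plain steel setting ring lying flat, 52 mm across, 16 mm high, 190 g, loose, among the things; it is to be left where it is. Origin: centre of its underside, z up. 
Mind the look-alikes: they are no part of the job. Of the things that look like the case, the larger one is meant.

How it is judged:
By the outcome, as a careful person would: the job done as asked, in the order asked, and still so for the second after the job is handed in, with the robot touching nothing.
It also fails if it takes over 112 s, if anything falls off the work surface, if the arm or the gripper's body presses on something with over 40 N, if the wrist force passes 120 N, or if a joint passes its speed limit or range.

ROBOT

A 6-joint arm with a two-finger parallel gripper is mounted at the origin on a cart in front of the work surface, level with it; the furniture and walls round the work are solid. World frame = base frame: x ahead of the robot, y to its left, z up, the work surface at z = 0. Lengths are in m, angles in rad, forces in N, time in s.
With the tool pointing down it reaches from about 0.325 to 0.775 m from the base axis. Payload 9.3 kg.
Tool frame: the origin (TCP) lies midway between the tips of the shut fingers; the grasp point (between the pads) lies 19 mm behind it; z points along the fingers, y is the line along which they close (so a half turn about z gives the same grasp; the last joint's range is limited). The gripper opens to 85 mm and grips with 20 to 120 N. Pads are 22 mm wide; open, the fingers measure 114 mm over their backs; the gripper's body (76 mm by 85 mm) begins 54 mm behind the grasp point. The pads swing forward as they close: fully open they stand 13 mm farther back than shut.
Start: joints at [-1.47, 0.259, 0.021, 1.334, 0, 1.418], TCP at [0.138, -0.532, 0.231] pointing down, gripper open.
Joint ranges: [-3.04, 3.04], [-0.91, 1.82], [-1.04, 1.36], [-1.92, 1.95], [-1.52, 1.45], [-3.14, 3.14]. Speed limits (rad/s): [2.22, 2.22, 2.79, 3.14, 3.14, 3.14].

INTERFACE

Orientations are given as a unit quaternion [w, x, y, z].
In Python, from workcell import env, grab_frame, camera_model gives the robot as it stands.
- The arm moves only by the shell command python3 -m pendant 'ROWS'. ROWS is a JSON object of lists of equal length, an entry for each row: "claw": the finger opening in m, from 0 to 0.0854; "slide": the shift along the tool's x, y, z in m, a list of three; "delta_rot": the turn, a rotation vector about the tool's x, y, z in rad, a list of three. A call has 1 to 5 rows; each row is the pose to reach, as a shift and turn from the pose commanded when the call began, along the tool's axes at that moment; what a row does not reach only later rows make up. A row lasts 1/10 s, in which the tool goes at most 50 mm and 8.59 degrees, less where a joint would pass 70% of its speed; a pose out of reach is approached as far as the arm can. A call with a gripper value outside its range is refused whole. The fingers move at their own pace and stop on an object; the grip force is fixed at half the most. Time passes only in rows, so rows that repeat a pose let the fingers close. It gives the time, the measured TCP pose, the force, the opening and the grip force at its end, in the units of the state.
- env.get_obs(): the state, without advancing time (a new reading comes with each control period).
- grab_frame(name): name is "scene" or "top" or "wrist"; returns the picture (480x640x3 uint8, blue, green, red); there is no depth.
- camera_model(name): a dict with "fx", "fy", "cx", "cy" (pixels), "rvec" (rotation vector, rad) and "tvec" (3), from world to camera coordinates, as OpenCV has them; the wrist camera has in their place "hand_eye" (4x4, takes a point from camera to tool coordinates, whose origin is the TCP and whose axes are the flange's). Camera axes: x right, y down, z forward; pixel columns grow to the right and rows downward; lengths in m; the calibration is good to about 2 mm. A picture is of the moment at which its call begins: read the wrist's pose just before it. camera_model takes no time and is no camera call.
- env.sign_off(): hands the job in; it is judged then, once.
The state is a dict: "t": time; "joints": joint angles; "joint_vel": joint speeds; "tau": joint torques, N m; "position": TCP position; "eef_rot": TCP orientation; "force": force on the tool from outside, world axes, zero at the start; "moment": the same for the moment, N m; "finger_gap": opening from 0.0 (shut) to 1.0 (fully open); "grasp_force": force on a finger pad.
Only numpy, scipy, OpenCV 4.12 (cv2) and the standard library are available. Lean on these libraries where they do the work, as an engineer would, in place of code of your own. Each camera call takes 0.05 s, during which the arm holds its last target. There are 200 camera calls.

## Working session

There is one attempt and no reset: what is moved stays moved. The work goes in short steps, Python scripts to look and compute and a shell command to move; the robot and the scene stay as the last step left them, time stands still between calls to the robot, and variables do not carry over. Pictures are saved under pics/ and viewed, at most 14 in all, crops included, and the job is handed in when it is done.

```bash
ls; mkdir -p pics; python3 - <<'E'
from workcell import env, grab_frame, camera_model
import cv2
o=env.get_obs();print({k:o[k] for k in('t','position','eef_rot','finger_gap')})
for n in('top','scene'):
    cv2.imwrite(f'pics/{n}0.png',grab_frame(n));print(camera_model(n))
print(camera_model('wrist'))
E
```

```text
pics
{'t': 0.0, 'position': array([ 0.1380507 , -0.53211214,  0.23066146]), 'eef_rot': array([-6.67253096e-04,  9.91962755e-01,  1.26528441e-01,  3.44564627e-05]), 'finger_gap': 0.9967950813189725}
{'fx': 587.7060115289507, 'fy': 587.7060115289507, 'cx': 316.66152878134966, 'cy': 234.12024292753003, 'rvec': array([ 2.11463477, -2.15129362,  0.18870656]), 'tvec': array([-0.00645984,  0.52570028,  1.18112224])}
{'fx': 544.4830584381267, 'fy': 544.4830584381267, 'cx': 314.5198434996856, 'cy': 246.2999447676497, 'rvec': array([ 0.98432152, -2.36963616,  1.12975972]), 'tvec': array([0.38626184, 0.2876028 , 0.90848168])}
{'fx': 412.16652712156593, 'fy': 412.16652712156593, 'cx': 326.09202034801, 'cy': 243.72752408547683, 'hand_eye': array([[-9.67149927e-04, -9.51448751e-01, -3.07805684e-01,
         7.79245761e-02],
       [ 9.99999495e-01, -1.00446293e-03, -3.72132078e-05,
         1.94354167e-03],
       [-2.73772940e-04, -3.07805565e-01,  9.51449242e-01,
        -1.41755109e-01],
       [ 0.00000000e+00,  0.00000000e+00,  0.00000000e+00,
         1.00000000e+00]])}
```

View pics/top0.png

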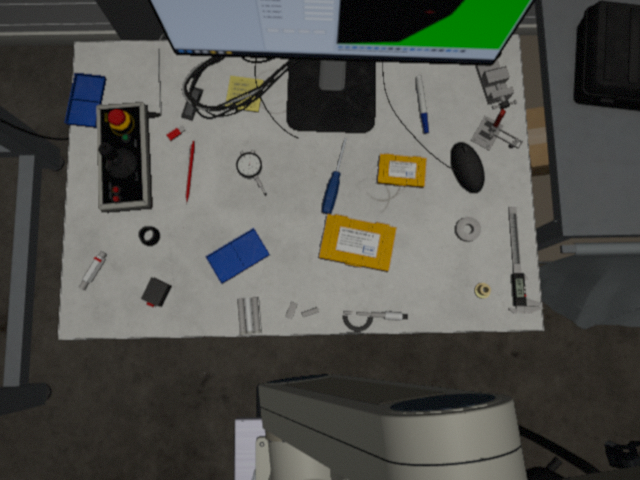

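View pics/scene0.png

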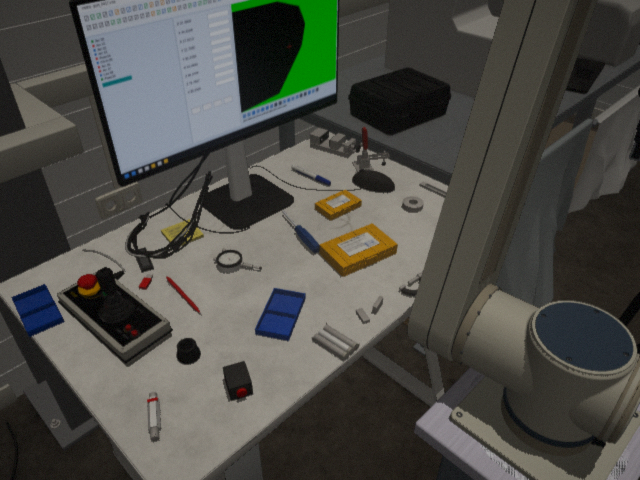

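The top view shows the tray at about (238,256), case (358,244), magnet (156,292), loupe (149,236), bush (482,291) and ring (468,229). There is a look-alike tray at (86,100) and a smaller case at (401,170). Next I enlarge the part that matters.

```bash
python3 - <<'E'
import cv2,numpy as np
im=cv2.imread('pics/top0.png')
a=cv2.resize(im[205:315,125:280],None,fx=5,fy=5,interpolation=cv2.INTER_CUBIC)
cv2.imwrite('pics/cA.png',a)
b=cv2.resize(im[205:280,310:405],None,fx=4,fy=4,interpolation=cv2.INTER_CUBIC)
c=cv2.resize(im[205:280,440:535][:, :],None,fx=4,fy=4,interpolation=cv2.INTER_CUBIC)
c=cv2.resize(im[240:315,440:535],None,fx=4,fy=4,interpolation=cv2.INTER_CUBIC)
cv2.imwrite('pics/cB.png',np.hstack([b,c]))
E
cat > h.py <<'E'
import numpy as np,cv2
from scipy.spatial.transform import Rotation as R
from workcell import env,grab_frame,camera_model
def ray(name,uv,z,obs=None):
    m=camera_model(name);uv=np.atleast_2d(np.asarray(uv,float))
    d=np.c_[(uv[:,0]-m['cx'])/m['fx'],(uv[:,1]-m['cy'])/m['fy'],np.ones(len(uv))]
    if name=='wrist':
        q=obs['eef_rot'];Rt=R.from_quat([q[1],q[2],q[3],q[0]]).as_matrix();H=m['hand_eye']
        Rw=Rt@H[:3,:3];c=Rt@H[:3,3]+obs['position']
    else:
        Rc=cv2.Rodrigues(m['rvec'])[0];Rw=Rc.T;c=-Rc.T@m['tvec']
    w=d@Rw.T;s=(z-c[2])/w[:,2]
    return c+w*s[:,None]
def yaw():  # world angle of the tool's y (closing line), deg
    q=env.get_obs()['eef_rot'];M=R.from_quat([q[1],q[2],q[3],q[0]]).as_matrix()
    return np.degrees(np.arctan2(M[1,1],M[0,1]))
def go(x,y,z,closing_deg=None):
    """slide (tool axes) and turn that takes the tool to x,y,z pointing down with closing line at closing_deg"""
    o=env.get_obs();q=o['eef_rot'];M=R.from_quat([q[1],q[2],q[3],q[0]])
    s=M.inv().apply(np.array([x,y,z])-o['position'])
    r=0
    if closing_deg is not None:
        y0=yaw();d=(closing_deg-y0+90)%180-90
        a=np.radians(y0+d);Y=np.array([np.cos(a),np.sin(a),0]);Z=np.array([0,0,-1.]);X=np.cross(Y,Z)
        r=(M.inv()*R.from_matrix(np.c_[X,Y,Z])).as_rotvec()
    print('slide',s.round(4),'rot',np.round(r,3),'t',round(o['t'],2),'j',o['joints'].round(2))
E
```

```text
(no output)
```

View pics/cA.png

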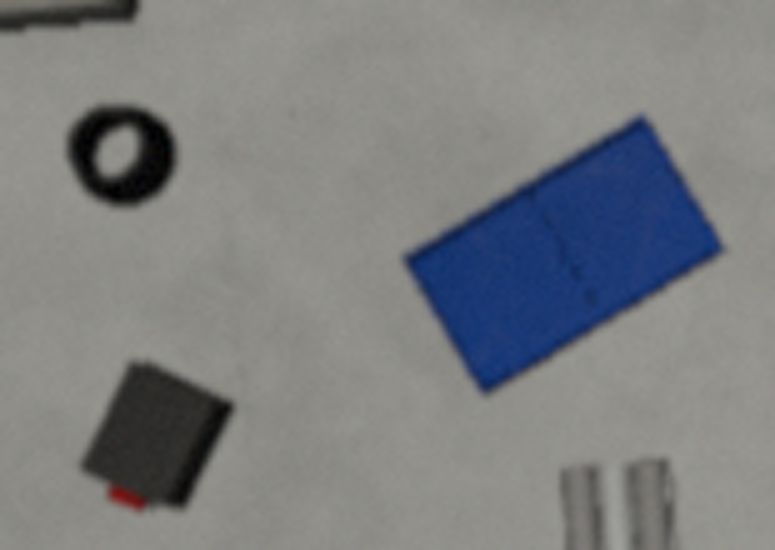

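View pics/cB.png

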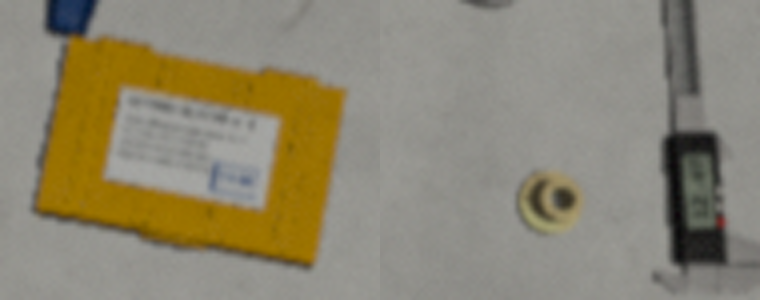

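In the crops, the tray corners are at (405,258), (642,118), (723,248) and (487,392), and the magnet top at (138,362), (214,398), (163,503) and (82,465) with the red button below. The loupe is around (120,155), the case corners at (70,38), (345,90), (312,265) and (37,210), and the bush flange around (549,202).

```bash
python3 - <<'E'
from h import *
def rep(n,c,s,o,z):
    uv=(np.array(c,float)+.5)/s-.5+np.array(o);P=ray('top',uv,z)[:,:2]
    if len(P)==4:
        print(n,'ctr',P.mean(0).round(4),'sides',np.linalg.norm(np.roll(P,-1,0)-P,axis=1).round(4),'ang',[np.degrees(np.arctan2(*(P[(i+1)%4]-P[i])[::-1])).round(1) for i in range(4)])
    else: print(n,P.round(4))
rep('tray',[(405,258),(642,118),(723,248),(487,392)],5,(125,205),.016)
rep('mag',[(138,362),(214,398),(163,503),(82,465)],5,(125,205),.036)
rep('loupe out',[(122,155),(68,155),(176,155)],5,(125,205),.016)
rep('loupe hole',[(117,152)],5,(125,205),.031)
rep('case',[(70,38),(345,90),(312,265),(37,210)],4,(310,205),.029)
rep('bush',[(169,202)],4,(440,240),.006)
rep('ring',[(468,229)],1,(0,0),.016)
print(yaw())
E
```

```text
tray ctr [0.4879 0.1532] sides [0.1164 0.0664 0.116  0.0676] ang [np.float64(-59.7), np.float64(-148.7), np.float64(120.9), np.float64(31.6)]
mag ctr [0.4136 0.3218] sides [0.0355 0.0473 0.0375 0.0475] ang [np.float64(-115.9), np.float64(155.2), np.float64(64.5), np.float64(-27.3)]
loupe out [[0.5335 0.3424]
 [0.5339 0.3654]
 [0.5331 0.3194]]
loupe hole [[0.5322 0.3403]]
case ctr [ 0.5097 -0.1011] sides [0.1484 0.0952 0.1468 0.0939] ang [np.float64(-101.9), np.float64(167.2), np.float64(77.6), np.float64(-11.8)]
bush [[ 0.4059 -0.3641]]
ring [[ 0.5363 -0.3401]]
-75.46005562445383
```

```bash
python3 - <<'E'
s=open('h.py').read();i=s.index('def go')
s=s[:i]+'''def go(x,y,z,cd=None,n=1):
    """n calls (slide, turn in the tool axes as each call begins) that take the tool straight to x,y,z, pointing down, closing line at cd deg"""
    o=env.get_obs();q=o['eef_rot'];M=R.from_quat([q[1],q[2],q[3],q[0]]);p=o['position'];y0=yaw()
    d=0 if cd is None else (cd-y0+180)%360-180
    print('t',round(o['t'],2),'p',p.round(4),'yaw',y0.round(1),'dyaw',round(d,1),'j',o['joints'].round(2))
    for k in range(1,n+1):
        a=np.radians(y0+d*k/n);Y=np.array([np.cos(a),np.sin(a),0]);Z=np.array([0,0,-1.])
        N=R.from_matrix(np.c_[np.cross(Y,Z),Y,Z]);t=o['position']+(np.array([x,y,z])-o['position'])*k/n
        print(k,'slide',M.inv().apply(t-p).round(4),'rot',(M.inv()*N).as_rotvec().round(4));M,p=N,t
'''
open('h.py','w').write(s)
E
python3 -c "from h import *;go(.488,.153,.2,31,4)"
```

```text
t 0.1 p [ 0.1381 -0.5321  0.2307] yaw -75.5 dyaw 106.5 j [-1.47  0.26  0.02  1.33  0.    1.42]
1 slide [ 0.1277 -0.1438  0.0079] rot [-0.0011 -0.0005 -0.4645]
2 slide [ 0.1786 -0.0714  0.0077] rot [ 0.      0.     -0.4645]
3 slide [0.1916 0.0162 0.0077] rot [ 0.      0.     -0.4645]
4 slide [0.1641 0.1003 0.0077] rot [ 0.      0.     -0.4645]
```

```bash
python3 -m pendant '{"claw":[0.085,0.085,0.085,0.085],"slide":[[0.128,-0.144,0.008],[0.128,-0.144,0.008],[0.128,-0.144,0.008],[0.128,-0.144,0.008]],"delta_rot":[[0,0,-0.4645],[0,0,-0.4645],[0,0,-0.4645],[0,0,-0.4645]]}'
python3 -c "from h import *;go(.488,.153,.2,31,3)"
```

```text
t: 0.5
position: [0.2262, -0.3585, 0.2229]
eef_rot: [-0.0, 0.935, 0.354, 0.0]
force: [1.0, -0.8, 0.2]
finger_gap: 0.996
grasp_force: 0.0
t 0.5 p [ 0.2262 -0.3585  0.2229] yaw -48.6 dyaw 79.6 j [-1.21  0.05 -0.26  1.26  0.    1.21]
1 slide [ 0.1783 -0.07    0.0078] rot [-0.0006 -0.0007 -0.4628]
2 slide [0.1908 0.0169 0.0076] rot [ 0.      0.     -0.4628]
3 slide [0.1632 0.1003 0.0076] rot [ 0.      0.     -0.4628]
```

```bash
python3 -m pendant '{"claw":[0.085,0.085,0.085,0.085],"slide":[[0.178,-0.07,0.008],[0.178,-0.07,0.008],[0.178,-0.07,0.008],[0.178,-0.07,0.008]],"delta_rot":[[0,0,-0.463],[0,0,-0.463],[0,0,-0.463],[0,0,-0.463]]}' | head -2
python3 -m pendant '{"claw":[0.085,0.085,0.085,0.085],"slide":[[0.191,0.017,0.008],[0.191,0.017,0.008],[0.191,0.017,0.008],[0.191,0.017,0.008]],"delta_rot":[[0,0,-0.463],[0,0,-0.463],[0,0,-0.463],[0,0,-0.463]]}' | head -2
python3 -m pendant '{"claw":[0.085,0.085,0.085,0.085,0.085],"slide":[[0.163,0.1,0.008],[0.163,0.1,0.008],[0.163,0.1,0.008],[0.163,0.1,0.008],[0.163,0.1,0.008]],"delta_rot":[[0,0,-0.463],[0,0,-0.463],[0,0,-0.463],[0,0,-0.463],[0,0,-0.463]]}'
python3 - <<'E'
from h import *
go(.488,.153,.2,31)
o=env.get_obs();np.save('o1.npy',o,allow_pickle=True);cv2.imwrite('pics/w1.png',grab_frame('wrist'))
E
```

```text
t: 0.9
position: [0.314, -0.1887, 0.2152]
t: 1.3
position: [0.4025, -0.0183, 0.2072]
t: 1.8
position: [0.491, 0.1529, 0.1981]
eef_rot: [-0.001, 0.492, 0.87, 0.0]
force: [-0.2, 0.0, -0.7]
finger_gap: 0.993
grasp_force: 0.0
t 1.8 p [0.491  0.1529 0.1981] yaw 31.0 dyaw -0.0 j [ 0.14  0.21 -0.13  1.23  0.    1.17]
1 slide [ 0.0016 -0.0026 -0.0019] rot [-0.0005 -0.0011  0.0003]
```

View pics/w1.png

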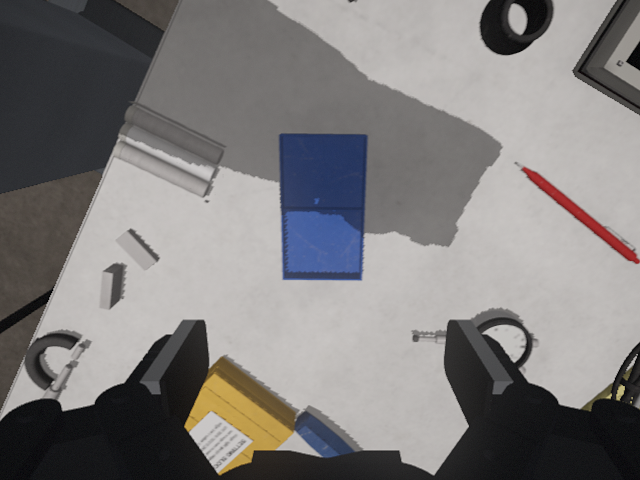

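The tray sits well clear in the wrist view, with rim corners at (280,134), (367,134), (361,280) and (284,280).

```bash
python3 - <<'E'
from h import *
o=np.load('o1.npy',allow_pickle=True).item()
P=ray('wrist',[(279.5,133.5),(367,134),(361.5,280),(283.5,280)],.016,o)[:,:2]
c=P.mean(0);print(c,np.linalg.norm(np.roll(P,-1,0)-P,axis=1),[np.degrees(np.arctan2(*(P[(i+1)%4]-P[i])[::-1])) for i in range(4)])
go(c[0],c[1],-.002,30.5,1)
E
```

```text
[0.48703988 0.15113346] [0.06652627 0.1199687  0.06625184 0.12037709] [np.float64(30.64936501999222), np.float64(-59.532145853291865), np.float64(-148.99696556516602), np.float64(120.59969316981598)]
t 1.85 p [0.49   0.1511 0.1982] yaw 30.9 dyaw -0.4 j [ 0.14  0.21 -0.13  1.23  0.    1.17]
1 slide [ 0.0014 -0.0022  0.2002] rot [-0.0016 -0.0008  0.0077]
```

```bash
python3 -m pendant '{"claw":[0.085,0.085,0.085,0.085,0.085],"slide":[[0.0014,-0.0022,0.05],[0.0014,-0.0022,0.095],[0.0014,-0.0022,0.135],[0.0014,-0.0022,0.165],[0.0014,-0.0022,0.18]],"delta_rot":[[-0.0016,-0.0008,0.0077],[-0.0016,-0.0008,0.0077],[-0.0016,-0.0008,0.0077],[-0.0016,-0.0008,0.0077],[-0.0016,-0.0008,0.0077]]}'
python3 -c "from h import *;go(.487,.1511,-.002,30.5)"
```

```text
t: 2.35
position: [0.4852, 0.1479, 0.0168]
eef_rot: [-0.001, 0.498, 0.867, -0.001]
force: [0.2, -0.1, 0.7]
finger_gap: 0.997
grasp_force: 0.0
t 2.35 p [0.4852 0.1479 0.0168] yaw 30.2 dyaw 0.3 j [ 0.13  0.35 -0.44  0.78 -0.    1.17]
1 slide [0.0019 0.0032 0.0188] rot [-0.0021 -0.0005 -0.0051]
```

```bash
python3 -m pendant '{"claw":[0.085,0.085,0.085],"slide":[[0.0005,0.001,0.01],[0.0005,0.001,0.019],[0.0005,0.001,0.019]],"delta_rot":[[0,0,0],[0,0,0],[0,0,0]]}'|head -2
python3 -m pendant '{"claw":[0.06,0.06,0.06,0.06,0.06],"slide":[[0,0,0],[0,0,0],[0,0,0],[0,0,0],[0,0,0]],"delta_rot":[[0,0,0],[0,0,0],[0,0,0],[0,0,0],[0,0,0]]}'
```

```text
t: 2.65
position: [0.4876, 0.1497, -0.0001]
t: 3.15
position: [0.4883, 0.1501, 0.0016]
eef_rot: [0.002, 0.498, 0.867, 0.001]
force: [-2.1, -1.9, 5.7]
finger_gap: 0.782
grasp_force: 66.6
```

```bash
python3 -m pendant '{"claw":[0.06,0.06,0.06,0.06,0.06],"slide":[[0,0,-0.03],[0,0,-0.075],[0,0,-0.12],[0,0,-0.15],[0,0,-0.15]],"delta_rot":[[0,0,0],[0,0,0],[0,0,0],[0,0,0],[0,0,0]]}'|tail -3
python3 -c "from h import *;go(.5097,-.1011,.15,-12.3,2)"
```

```text
force: [0.7, 0.2, -0.7]
finger_gap: 0.77
grasp_force: 67.7
t 3.65 p [0.4897 0.1505 0.1555] yaw 30.3 dyaw -42.6 j [ 0.13  0.22 -0.22  1.11 -0.    1.18]
1 slide [-0.1136 -0.0549  0.0027] rot [0.0104 0.0023 0.3718]
2 slide [-0.1258 -0.0098  0.0027] rot [0.     0.     0.3719]
```

```bash
python3 -m pendant '{"claw":[0.06,0.06,0.06],"slide":[[-0.114,-0.055,0.002],[-0.114,-0.055,0.002],[-0.114,-0.055,0.002]],"delta_rot":[[0,0,0.372],[0,0,0.372],[0,0,0.372]]}'|head -2
python3 -m pendant '{"claw":[0.06,0.06,0.06,0.06,0.06],"slide":[[-0.126,-0.01,0.002],[-0.126,-0.01,0.002],[-0.126,-0.01,0.002],[-0.126,-0.01,0.002],[-0.126,-0.01,0.002]],"delta_rot":[[0,0,0.372],[0,0,0.372],[0,0,0.372],[0,0,0.372],[0,0,0.372]]}'
python3 - <<'E'
from h import *
go(.5097,-.1011,.15,-12.3)
o=env.get_obs();np.save('o2.npy',o,allow_pickle=True);cv2.imwrite('pics/w2.png',grab_frame('wrist'))
E
```

```text
t: 3.95
position: [0.4974, 0.0216, 0.1481]
t: 4.45
position: [0.507, -0.1024, 0.1459]
eef_rot: [0.0, 0.779, 0.627, 0.001]
force: [-0.8, -0.2, -1.6]
finger_gap: 0.777
grasp_force: 67.6
t 4.45 p [ 0.507  -0.1024  0.1459] yaw -12.4 dyaw 0.1 j [-0.36  0.24 -0.22  1.1   0.    1.42]
1 slide [ 0.0019  0.0023 -0.0041] rot [ 0.001  -0.0008 -0.0012]
```

View pics/w2.png

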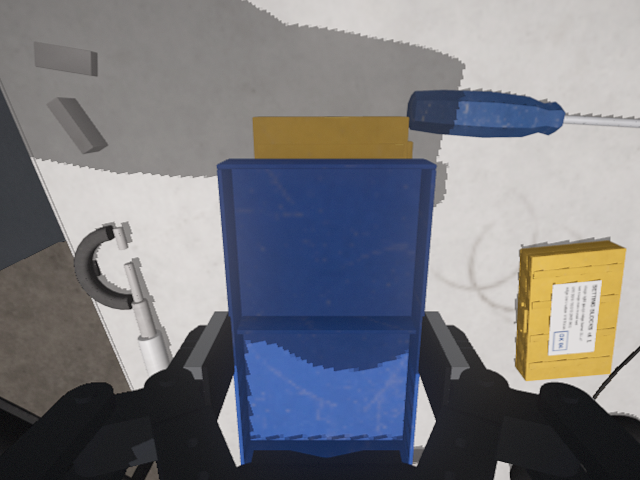

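The wrist view shows the held tray with its far-end rim at about (218,163) to (436,160). The case's left end edge shows beyond it, from (253,117) to (409,117).

```bash
python3 - <<'E'
from h import *
o=np.load('o2.npy',allow_pickle=True).item()
P=ray('wrist',[(253,117),(409,117)],.028,o)[:,:2];print('case',P,np.linalg.norm(P[1]-P[0]))
d=(P[1]-P[0])/np.linalg.norm(P[1]-P[0]);print(np.degrees(np.arctan2(d[1],d[0])))
n=np.array([-d[1],d[0]]);print('centre from edge',P.mean(0)-.075*n)
T=ray('wrist',[(218,160),(436,158)],o['position'][2]+.017,o)[:,:2];d2=T[1]-T[0];L=np.linalg.norm(d2);print('tray',T,L,np.degrees(np.arctan2(d2[1],d2[0])))
d2/=L;print('tray ctr',T.mean(0)-.06*np.array([-d2[1],d2[0]]))
E
```

```text
case [[ 0.47980622 -0.02169328]
 [ 0.57157188 -0.04191125]] 0.09396650508133544
-12.425001591585085
centre from edge [ 0.50955194 -0.10504565]
tray [[ 0.48901815 -0.03445058]
 [ 0.552672   -0.0478731 ]] 0.06505365144129922 -11.907367905137763
tray ctr [ 0.50846527 -0.09987079]
```

```bash
python3 -m pendant '{"claw":[0.06,0.06,0.06,0.06,0.06],"slide":[[-0.0026,0.002,0.04],[-0.0026,0.002,0.08],[-0.0026,0.002,0.1],[-0.0026,0.002,0.108],[-0.0026,0.002,0.112]],"delta_rot":[[0,0,0],[0,0,0],[0,0,0],[0,0,0],[0,0,0]]}'
python3 -m pendant '{"claw":[0.06,0.06,0.06,0.06],"slide":[[0,0,0.003],[0,0,0.005],[0,0,0.0055],[0,0,0.0055]],"delta_rot":[[0,0,0],[0,0,0],[0,0,0],[0,0,0]]}'
```

```text
t: 5.0
position: [0.5089, -0.104, 0.0341]
eef_rot: [0.0, 0.778, 0.628, 0.001]
force: [0.9, -1.1, 0.6]
finger_gap: 0.779
grasp_force: 67.6
t: 5.4
position: [0.5097, -0.105, 0.03]
eef_rot: [0.001, 0.779, 0.627, 0.001]
force: [0.4, 2.4, 4.8]
finger_gap: 0.773
grasp_force: 68.2
```

```bash
python3 -m pendant '{"claw":[0.072,0.08,0.085,0.085,0.085],"slide":[[0,0,0],[0,0,0],[0,0,0],[0,0,0],[0,0,0]],"delta_rot":[[0,0,0],[0,0,0],[0,0,0],[0,0,0],[0,0,0]]}'|tail -3
python3 -m pendant '{"claw":[0.085,0.085,0.085,0.085,0.085],"slide":[[0,0,-0.03],[0,0,-0.08],[0,0,-0.13],[-0.02,0,-0.17],[-0.04,0,-0.17]],"delta_rot":[[0,0,0],[0,0,0],[0,0,0],[0,0,0],[0,0,0]]}'|tail -3
python3 -m pendant '{"claw":[0.085,0.085],"slide":[[0,0,0],[0,0,0]],"delta_rot":[[0,0,0],[0,0,0]]}'|tail -3
python3 - <<'E'
from h import *
o=env.get_obs();np.save('o3.npy',o,allow_pickle=True);cv2.imwrite('pics/w3.png',grab_frame('wrist'))
go(.4136,.3218,.2,64.5,3)
E
```

```text
force: [0.0, 0.1, -0.1]
finger_gap: 0.998
grasp_force: 0.0
force: [0.2, 0.3, 0.5]
finger_gap: 0.991
grasp_force: 0.0
force: [-0.8, 0.3, -0.4]
finger_gap: 0.992
grasp_force: 0.0
t 6.65 p [ 0.4998 -0.1437  0.198 ] yaw -12.4 dyaw 76.9 j [-0.44  0.22 -0.12  1.23  0.    1.34]
1 slide [ 0.1454 -0.0613 -0.0005] rot [ 0.0005 -0.001  -0.4471]
2 slide [ 0.1576  0.0076 -0.0007] rot [ 0.      0.     -0.4471]
3 slide [ 0.1388  0.075  -0.0007] rot [ 0.      0.     -0.4471]
```

View pics/w3.png

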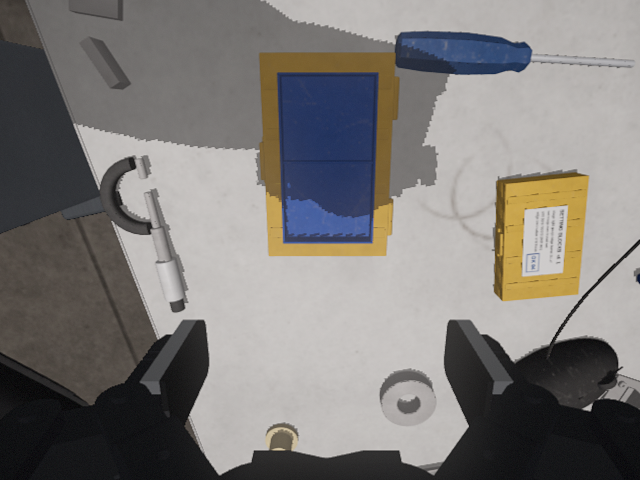

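The tray lies straight on the lid, with its rim at (278,72), (379,72), (372,243), (284,243) and the lid at (260,53), (394,52), (386,255), (268,255).

```bash
python3 - <<'E'
from h import *
o=np.load('o3.npy',allow_pickle=True).item()
for n,p,z in(('tray',[(278,72),(379,72),(372,243),(284,243)],.044),('lid',[(260,53),(394.5,52),(386.5,255),(268,255)],.029)):
    P=ray('wrist',p,z,o)[:,:2]
    print(n,P.mean(0).round(4),np.linalg.norm(np.roll(P,-1,0)-P,axis=1).round(4),[np.degrees(np.arctan2(*(P[(i+1)%4]-P[i])[::-1])).round(1) for i in range(4)])
E
```

```text
tray [ 0.5103 -0.104 ] [0.0672 0.1195 0.0664 0.1195] [np.float64(-12.4), np.float64(-102.7), np.float64(167.6), np.float64(77.7)]
lid [ 0.5095 -0.1044] [0.0928 0.1484 0.0948 0.1478] [np.float64(-12.1), np.float64(-102.0), np.float64(167.6), np.float64(77.2)]
```

```bash
python3 -m pendant '{"claw":[0.085,0.085,0.085,0.085],"slide":[[0.145,-0.061,0],[0.145,-0.061,0],[0.145,-0.061,0],[0.145,-0.061,0]],"delta_rot":[[0,0,-0.447],[0,0,-0.447],[0,0,-0.447],[0,0,-0.447]]}'|head -2
python3 -m pendant '{"claw":[0.085,0.085,0.085,0.085],"slide":[[0.158,0.008,0],[0.158,0.008,0],[0.158,0.008,0],[0.158,0.008,0]],"delta_rot":[[0,0,-0.447],[0,0,-0.447],[0,0,-0.447],[0,0,-0.447]]}'|head -2
python3 -m pendant '{"claw":[0.085,0.085,0.085,0.085,0.085],"slide":[[0.139,0.075,0],[0.139,0.075,0],[0.139,0.075,0],[0.139,0.075,0],[0.139,0.075,0]],"delta_rot":[[0,0,-0.447],[0,0,-0.447],[0,0,-0.447],[0,0,-0.447],[0,0,-0.447]]}'|head -2
python3 - <<'E'
from h import *
o=env.get_obs();np.save('o4.npy',o,allow_pickle=True);cv2.imwrite('pics/w4.png',grab_frame('wrist'))
go(.4136,.3218,.2,64.5)
E
```

```text
t: 7.05
position: [0.4696, 0.0153, 0.1982]
t: 7.45
position: [0.4413, 0.1704, 0.1981]
t: 7.95
position: [0.4135, 0.3226, 0.1977]
t 8.0 p [0.4138 0.3214 0.1979] yaw 64.5 dyaw 0.0 j [ 0.5   0.23 -0.11  1.24 -0.    0.95]
1 slide [ 0.0004  0.0003 -0.0021] rot [-0.0006  0.001  -0.0006]
```

View pics/w4.png

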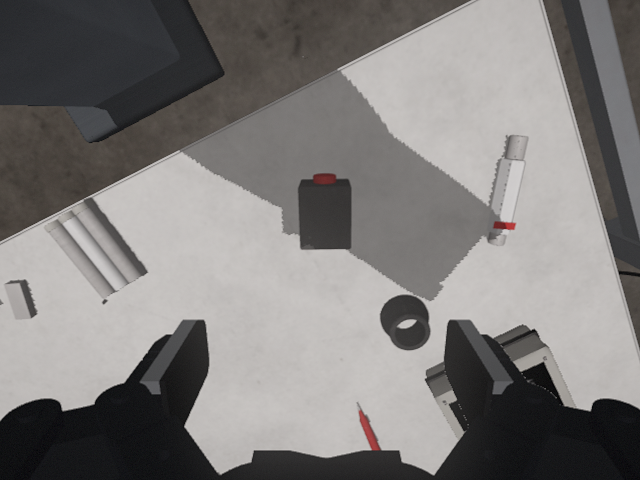

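The magnet's top face is at (299,181) to (352,248) with the red button at (324,179). The loupe is at about (405,322).

```bash
python3 - <<'E'
from h import *
o=np.load('o4.npy',allow_pickle=True).item()
P=ray('wrist',[(299,181),(351,180),(351.5,248),(300,248)],.036,o)[:,:2]
c=P.mean(0);print(c.round(4),np.linalg.norm(np.roll(P,-1,0)-P,axis=1).round(4),[np.degrees(np.arctan2(*(P[(i+1)%4]-P[i])[::-1])).round(1) for i in range(4)])
go(c[0],c[1],.005,64.5)
im=cv2.imread('pics/w4.png');a=cv2.resize(im[165:260,285:440],None,fx=5,fy=5,interpolation=cv2.INTER_CUBIC);a=cv2.convertScaleAbs(a,alpha=2);cv2.imwrite('pics/c4.png',cv2.resize(cv2.convertScaleAbs(im[165:360,285:445],alpha=2),None,fx=3,fy=3,interpolation=cv2.INTER_CUBIC))
E
```

```text
[0.4096 0.3212] [0.0383 0.0528 0.04   0.0521] [np.float64(65.6), np.float64(-24.0), np.float64(-115.5), np.float64(154.2)]
t 8.0 p [0.4138 0.3214 0.1979] yaw 64.5 dyaw 0.0 j [ 0.5   0.23 -0.11  1.24 -0.    0.95]
1 slide [ 0.0039 -0.0019  0.1929] rot [-0.0006  0.001  -0.0006]
```

View pics/c4.png

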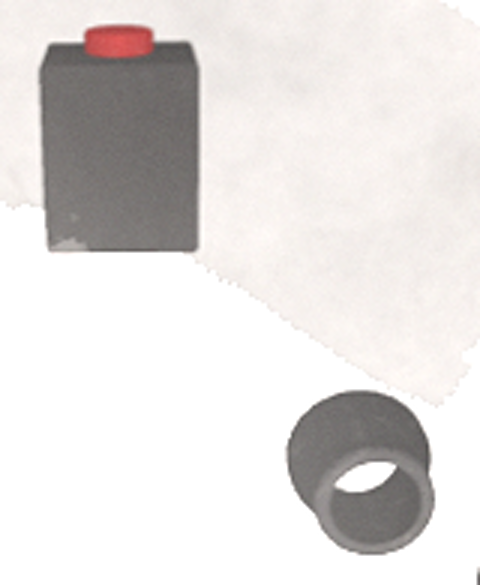

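Enlarged, the magnet's top face runs from (41,68) and (199,66) down to (197,250) and (48,250), with an end face above it. The loupe's top rim is centred at (374,500).

```bash
python3 - <<'E'
from h import *
o=np.load('o4.npy',allow_pickle=True).item()
f=lambda p:(np.array(p,float)+.5)/3-.5+np.array([285,165])
P=ray('wrist',f([(41,68),(199,66),(197,250),(48,250)]),.036,o)[:,:2]
c=P.mean(0);print(c.round(4),np.linalg.norm(np.roll(P,-1,0)-P,axis=1).round(4),[np.degrees(np.arctan2(*(P[(i+1)%4]-P[i])[::-1])).round(1) for i in range(4)])
print('loupe',ray('wrist',f([(374,500),(316,500),(434,500)]),.031,o))
go(c[0],c[1],.005,64.7)
E
```

```text
[0.4117 0.32  ] [0.039  0.0479 0.0385 0.0474] [np.float64(65.2), np.float64(-25.1), np.float64(-115.5), np.float64(155.5)]
loupe [[0.53208946 0.34117101 0.031     ]
 [0.52508258 0.3264477  0.031     ]
 [0.53933673 0.35639947 0.031     ]]
t 8.0 p [0.4138 0.3214 0.1979] yaw 64.5 dyaw 0.2 j [ 0.5   0.23 -0.11  1.24 -0.    0.95]
1 slide [ 0.0015 -0.0021  0.1929] rot [-0.0006  0.001  -0.0041]
```

```bash
python3 -m pendant '{"claw":[0.085,0.085,0.085,0.085,0.085],"slide":[[0.0015,-0.002,0.05],[0.0015,-0.002,0.1],[0.0015,-0.002,0.14],[0.0015,-0.002,0.165],[0.0015,-0.002,0.179]],"delta_rot":[[0,0,-0.01],[0,0,-0.01],[0,0,-0.01],[0,0,-0.01],[0,0,-0.01]]}'|head -2
python3 -m pendant '{"claw":[0.07,0.05,0.03,0.03,0.03],"slide":[[0,0,0],[0,0,0],[0,0,0],[0,0,0],[0,0,0]],"delta_rot":[[0,0,0],[0,0,0],[0,0,0],[0,0,0],[0,0,0]]}'
python3 -m pendant '{"claw":[0.03,0.03],"slide":[[0,0,0],[0,0,0]],"delta_rot":[[0,0,0],[0,0,0]]}'
```

```text
t: 8.5
position: [0.4117, 0.3177, 0.0173]
t: 9.0
position: [0.4135, 0.3205, 0.0213]
eef_rot: [0.002, 0.216, 0.976, 0.001]
force: [1.7, -1.6, 6.5]
finger_gap: 0.451
grasp_force: 61.1
t: 9.2
position: [0.4134, 0.3204, 0.0213]
eef_rot: [0.002, 0.216, 0.976, 0.001]
force: [0.8, -1.8, 6.4]
finger_gap: 0.451
grasp_force: 61.1
```

```bash
python3 -m pendant '{"claw":[0.03,0.03,0.03,0.03,0.03],"slide":[[0,0,-0.03],[0,0,-0.075],[0,0,-0.12],[0,0,-0.13],[0,0,-0.13]],"delta_rot":[[0,0,0],[0,0,0],[0,0,0],[0,0,0],[0,0,0]]}'
python3 -c "from h import *;go(.5192,-.0758,.149,77.6,2)"
```

```text
t: 9.7
position: [0.4126, 0.3206, 0.1513]
eef_rot: [0.002, 0.216, 0.976, 0.001]
force: [-1.0, 0.2, -6.3]
finger_gap: 0.449
grasp_force: 63.5
t 9.7 p [0.4126 0.3206 0.1513] yaw 65.1 dyaw 12.5 j [ 0.5   0.25 -0.2   1.12 -0.    0.94]
1 slide [-0.1319 -0.1573  0.0011] rot [ 0.0035  0.004  -0.1093]
2 slide [-0.1139 -0.1707  0.0012] rot [ 0.      0.     -0.1093]
```

```bash
python3 -m pendant '{"claw":[0.03,0.03,0.03,0.03,0.03],"slide":[[-0.132,-0.157,0],[-0.132,-0.157,0],[-0.132,-0.157,0],[-0.132,-0.157,0],[-0.132,-0.157,0]],"delta_rot":[[0,0,-0.109],[0,0,-0.109],[0,0,-0.109],[0,0,-0.109],[0,0,-0.109]]}'|head -2
python3 -m pendant '{"claw":[0.03,0.03,0.03,0.03,0.03],"slide":[[-0.114,-0.17,0],[-0.114,-0.17,0],[-0.114,-0.17,0],[-0.114,-0.17,0],[-0.114,-0.17,0]],"delta_rot":[[0,0,-0.109],[0,0,-0.109],[0,0,-0.109],[0,0,-0.109],[0,0,-0.109]]}'|head -2
python3 -m pendant '{"claw":[0.03,0.03],"slide":[[0,0,0],[0,0,0]],"delta_rot":[[0,0,0],[0,0,0]]}'
python3 - <<'E'
from h import *
go(.5192,-.0758,.149,77.6)
o=env.get_obs();np.save('o5.npy',o,allow_pickle=True);cv2.imwrite('pics/w5.png',grab_frame('wrist'))
go(.5192,-.0758,.149,77.6)
E
```

```text
t: 10.2
position: [0.4657, 0.1176, 0.1476]
t: 10.7
position: [0.5196, -0.0798, 0.1474]
t: 10.9
position: [0.5181, -0.0743, 0.1484]
eef_rot: [-0.001, 0.108, 0.994, 0.001]
force: [-0.4, 0.8, -3.9]
finger_gap: 0.451
grasp_force: 64.0
t 10.9 p [ 0.5181 -0.0743  0.1484] yaw 77.6 dyaw 0.0 j [-0.3   0.25 -0.2   1.12  0.   -0.09]
1 slide [-0.0014 -0.0012 -0.0006] rot [ 0.0011 -0.0013 -0.0005]
t 10.95 p [ 0.5183 -0.0739  0.1488] yaw 77.6 dyaw -0.0 j [-0.3   0.25 -0.2   1.12  0.   -0.09]
1 slide [-0.0013 -0.0016 -0.0002] rot [ 0.001  -0.0005  0.0005]
```

View pics/w5.png

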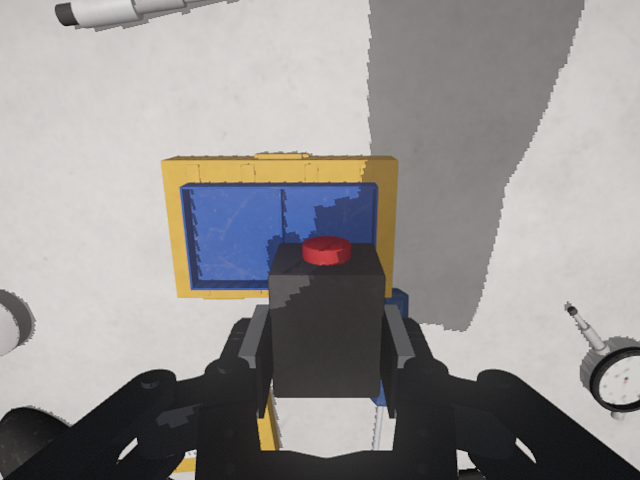

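```bash
python3 -m pendant '{"claw":[0.03,0.03,0.03,0.03,0.03],"slide":[[-0.0014,-0.0014,0.03],[-0.0014,-0.0014,0.06],[-0.0014,-0.0014,0.078],[-0.0014,-0.0014,0.088],[-0.0014,-0.0014,0.094]],"delta_rot":[[0,0,0],[0,0,0],[0,0,0],[0,0,0],[0,0,0]]}'
python3 -m pendant '{"claw":[0.03,0.03,0.03],"slide":[[0,0,0.003],[0,0,0.005],[0,0,0.005]],"delta_rot":[[0,0,0],[0,0,0],[0,0,0]]}'
```

```text
t: 11.45
position: [0.52, -0.0757, 0.0552]
eef_rot: [0.0, 0.107, 0.994, 0.0]
force: [-0.1, -0.1, -3.5]
finger_gap: 0.452
grasp_force: 63.9
t: 11.75
position: [0.5208, -0.0769, 0.0517]
eef_rot: [0.002, 0.108, 0.994, 0.0]
force: [-0.2, 0.9, -1.8]
finger_gap: 0.448
grasp_force: 64.3
```

```bash
python3 -m pendant '{"claw":[0.03,0.03],"slide":[[0,0,0.001],[0,0,0.001]],"delta_rot":[[0,0,0],[0,0,0]]}'
python3 -m pendant '{"claw":[0.045,0.055,0.065,0.065],"slide":[[0,0,0],[0,0,0],[0,0,0],[0,0,0]],"delta_rot":[[0,0,0],[0,0,0],[0,0,0],[0,0,0]]}'|tail -3
python3 -m pendant '{"claw":[0.065,0.065,0.065,0.065,0.065],"slide":[[0,0,-0.02],[0,0,-0.06],[0,0,-0.1],[0,0,-0.14],[0,0,-0.15]],"delta_rot":[[0,0,0],[0,0,0],[0,0,0],[0,0,0],[0,0,0]]}'|tail -3
python3 - <<'E'
from h import *
o=env.get_obs();np.save('o6.npy',o,allow_pickle=True);cv2.imwrite('pics/w6.png',grab_frame('wrist'))
go(.532,.341,.19,77.6,2)
E
```

```text
t: 11.95
position: [0.5209, -0.0769, 0.0516]
eef_rot: [0.002, 0.108, 0.994, 0.0]
force: [-4.9, 3.1, 10.1]
finger_gap: 0.452
grasp_force: 65.8
force: [-0.0, -0.2, 0.7]
finger_gap: 0.758
grasp_force: 0.0
force: [-0.8, -0.2, -0.7]
finger_gap: 0.761
grasp_force: 0.0
t 12.9 p [ 0.5215 -0.0774  0.2036] yaw 77.6 dyaw 0.0 j [-0.31  0.22 -0.1   1.24  0.   -0.09]
1 slide [0.04   0.2054 0.0065] rot [-0.0001  0.0076 -0.0003]
2 slide [0.0398 0.2054 0.0068] rot [ 0.      0.     -0.0003]
```

View pics/w6.png

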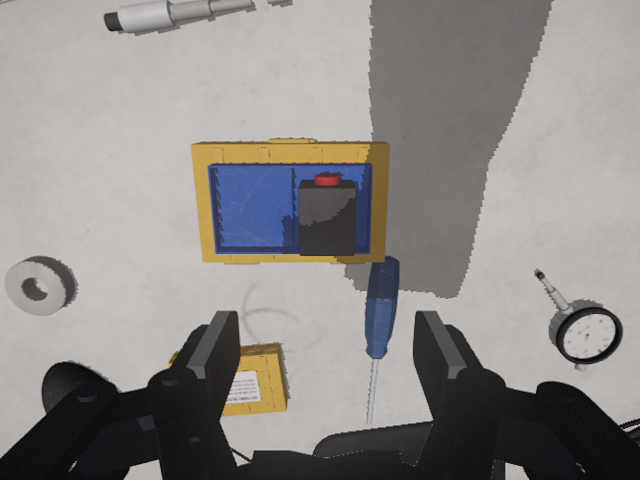

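The magnet stands in the left-hand compartment with its top face at (299,188) to (355,255). The tray rim runs from (209,164) to (371,164) and down to row 252.

```bash
python3 - <<'E'
from h import *
o=np.load('o6.npy',allow_pickle=True).item()
for n,p,z in(('tray',[(209,164.5),(371.5,164.5),(369,250),(214,252)],.044),('mag',[(298.5,188),(355.5,188),(354.5,255),(299.5,255)],.066),('lid',[(192,143.5),(389,143.5),(385.5,262),(202.5,262)],.029)):
    P=ray('wrist',p,z,o)[:,:2]
    c=P.mean(0);a=np.radians(77.6);d=c-np.array([.510,-.104])
    print(n,c.round(4),'in tray x,y',(d@[np.sin(a),-np.cos(a)]).round(4),(d@[np.cos(a),np.sin(a)]).round(4),np.linalg.norm(np.roll(P,-1,0)-P,axis=1).round(4),[np.degrees(np.arctan2(*(P[(i+1)%4]-P[i])[::-1])).round(1) for i in range(4)])
E
```

```text
tray [ 0.5083 -0.1039] in tray x,y -0.0017 -0.0002 [0.1176 0.0655 0.1201 0.0672] [np.float64(77.5), np.float64(-12.2), np.float64(-101.7), np.float64(165.7)]
mag [ 0.5182 -0.0784] in tray x,y 0.0025 0.0268 [0.0389 0.0486 0.0396 0.0486] [np.float64(77.5), np.float64(-12.1), np.float64(-102.5), np.float64(167.2)]
lid [ 0.5089 -0.1041] in tray x,y -0.0011 -0.0003 [0.1474 0.0947 0.1501 0.0948] [np.float64(77.5), np.float64(-11.5), np.float64(-102.5), np.float64(166.9)]
```

```bash
python3 -m pendant '{"claw":[0.065,0.065,0.065,0.065,0.065],"slide":[[0.04,0.205,0.006],[0.04,0.205,0.006],[0.04,0.205,0.006],[0.04,0.205,0.006],[0.04,0.205,0.006]],"delta_rot":[[0,0,0],[0,0,0],[0,0,0],[0,0,0],[0,0,0]]}'|head -2
python3 -m pendant '{"claw":[0.065,0.065,0.065,0.065,0.065],"slide":[[0.04,0.205,0.006],[0.04,0.205,0.006],[0.04,0.205,0.006],[0.04,0.205,0.006],[0.04,0.205,0.006]],"delta_rot":[[0,0,0],[0,0,0],[0,0,0],[0,0,0],[0,0,0]]}'|head -2
python3 - <<'E'
from h import *
o=env.get_obs();np.save('o7.npy',o,allow_pickle=True);im=grab_frame('wrist');cv2.imwrite('pics/w7.png',im)
m=camera_model('wrist')
# predicted pixel of loupe top
q=o['eef_rot'];Rt=R.from_quat([q[1],q[2],q[3],q[0]]).as_matrix();H=m['hand_eye']
c=(Rt@H[:3,:3]).T@(np.array([.532,.341,.031])-Rt@H[:3,3]-o['position']);u,v=int(m['fx']*c[0]/c[2]+m['cx']),int(m['fy']*c[1]/c[2]+m['cy']);print(u,v)
x0,y0=u-60,v-60
cv2.imwrite('pics/c7.png',cv2.resize(cv2.convertScaleAbs(im[y0:y0+120,x0:x0+120],alpha=2),None,fx=4,fy=4,interpolation=cv2.INTER_CUBIC));print(x0,y0)
go(.532,.341,.019,77.6)
E
```

```text
t: 13.4
position: [0.5242, 0.1361, 0.1922]
t: 13.9
position: [0.5295, 0.3446, 0.1856]
325 226
265 166
t 13.95 p [0.5295 0.3437 0.1856] yaw 77.8 dyaw -0.2 j [ 0.44  0.41  0.14  1.29 -0.    0.66]
1 slide [-0.0031 -0.002   0.1666] rot [-0.0006 -0.0005  0.003 ]
```

View pics/c7.png

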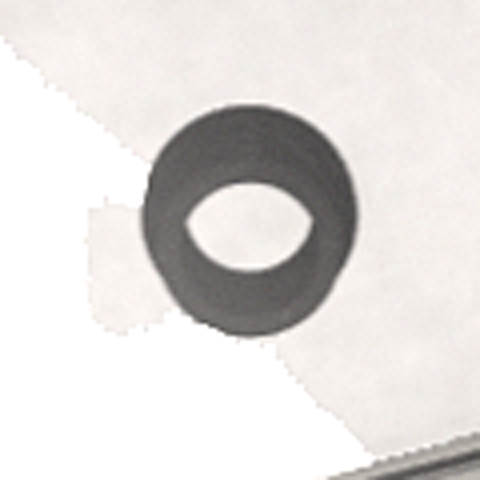

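The loupe appears as a foot circle centred at crop (250,213), with the top rim's lower edge at (250,337).

```bash
python3 - <<'E'
from h import *
o=np.load('o7.npy',allow_pickle=True).item()
f=lambda p:(np.array(p,float)+.5)/4-.5+np.array([265,166])
P=ray('wrist',f([(250,213),(143,213),(357,213)]),.016,o);print(P,np.linalg.norm(P[1]-P[2]))
q=ray('wrist',f([(250,337)]),.031,o)[0];a=np.radians(77.7);print('top ctr',q+.018*np.array([-np.sin(a),np.cos(a),0]))
E
```

```text
[[0.53039714 0.34283914 0.016     ]
 [0.52597473 0.32249624 0.016     ]
 [0.53481901 0.36317957 0.016     ]] 0.041633575750729006
top ctr [0.53274015 0.34232948 0.031     ]
```

```bash
python3 -m pendant '{"claw":[0.065,0.065,0.065,0.065,0.065],"slide":[[-0.0026,-0.0012,0.05],[-0.0026,-0.0012,0.095],[-0.0026,-0.0012,0.135],[-0.0026,-0.0012,0.157],[-0.0026,-0.0012,0.1675]],"delta_rot":[[0,0,0],[0,0,0],[0,0,0],[0,0,0],[0,0,0]]}'|head -2
python3 -m pendant '{"claw":[0.055,0.045,0.03,0.03,0.03],"slide":[[0,0,0],[0,0,0],[0,0,0],[0,0,0],[0,0,0]],"delta_rot":[[0,0,0],[0,0,0],[0,0,0],[0,0,0],[0,0,0]]}'
python3 -m pendant '{"claw":[0.03,0.03,0.03,0.03,0.03],"slide":[[0,0,-0.01],[0,0,-0.03],[0,0,-0.07],[0,0,-0.12],[0,0,-0.12]],"delta_rot":[[0,0,0],[0,0,0],[0,0,0],[0,0,0],[0,0,0]]}'
python3 - <<'E'
from h import *
cv2.imwrite('pics/w8.png',cv2.convertScaleAbs(grab_frame('wrist'),alpha=1.6))
a=np.radians(77.6);c=np.array([.5095,-.104])-.0295*np.array([np.cos(a),np.sin(a)]);print(c)
go(*c,.138,77.6,2)
E
```

```text
t: 14.45
position: [0.5316, 0.3367, 0.0173]
t: 14.95
position: [0.5339, 0.3392, 0.0225]
eef_rot: [0.002, 0.108, 0.994, 0.001]
force: [-0.3, -1.3, 5.3]
finger_gap: 0.364
grasp_force: 58.8
t: 15.45
position: [0.5353, 0.3403, 0.1488]
eef_rot: [0.006, 0.108, 0.994, 0.003]
force: [1.2, -0.4, 1.1]
finger_gap: 0.368
grasp_force: 59.0
[ 0.50316531 -0.13281183]
t 15.5 p [0.5343 0.3399 0.1454] yaw 77.6 dyaw 0.0 j [ 0.43  0.43  0.05  1.19 -0.    0.65]
1 slide [-0.0356 -0.2342  0.0027] rot [ 0.0055  0.0082 -0.0002]
2 slide [-0.0356 -0.2342  0.0037] rot [ 0.      0.     -0.0001]
```

View pics/w8.png

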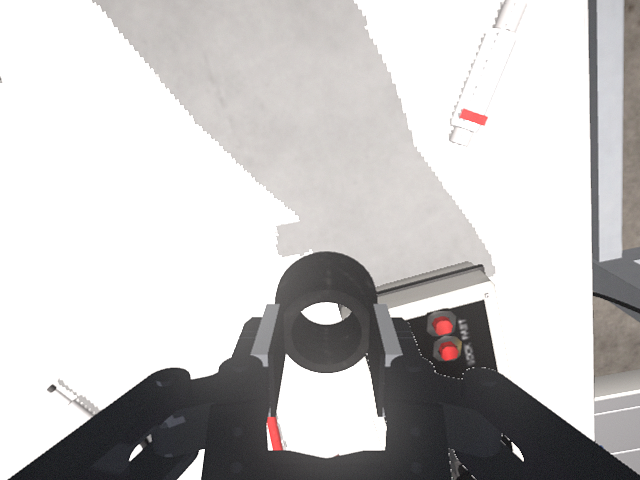

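```bash
python3 - <<'E'
from h import *
fake={'position':np.zeros(3),'eef_rot':np.array([1.,0,0,0])}
for z in(-.012,-.009,-.005):
  P=ray('wrist',[(327,331),(285,331),(370,331),(327,290),(327,372)],z,fake);print(z,P.round(4)[0],np.linalg.norm(P[1]-P[2]).round(4),np.linalg.norm(P[3]-P[4]).round(4))
print('foot',ray('wrist',[(327,300),(275,300),(379,300)],.003,fake))
E
```

```text
-0.012 [ 0.0041 -0.0019 -0.012 ] 0.0302 0.0328
-0.009 [ 0.0024 -0.0019 -0.009 ] 0.0309 0.0336
-0.005 [ 0.0001 -0.0019 -0.005 ] 0.0318 0.0346
foot [[ 0.00899907 -0.00186509  0.003     ]
 [ 0.00901073 -0.02192889  0.003     ]
 [ 0.00898742  0.01819427  0.003     ]]
```

```bash
cat > lf.py <<'E'
from h import *
from scipy.optimize import least_squares
im=cv2.cvtColor(cv2.imread('pics/w8.png'),cv2.COLOR_BGR2GRAY)
m=(im<110).astype(np.uint8);pts=[]
for v in range(246,302,3):
    r=np.where(m[v,250:400])[0]
    if len(r): 
        c=327-250; l=c
        if not m[v,327]: continue
        while m[v,250+l-1]: l-=1
        e=c
        while m[v,250+e+1]: e+=1
        pts+=[(250+l-.5,v),(250+e+.5,v)] if 250+e<385 else [(250+l-.5,v)]
for u in range(305,350,4):
    v=np.where(m[340:390,u]==0)[0][0]+340;pts.append((u,v-.5))
    v=np.where(m[230:300,u]==1)[0][0]+230;pts.append((u,v-.5))
pts=np.array(pts,np.float32);print(pts.astype(int).tolist())
H=np.linalg.inv(camera_model('wrist')['hand_eye']);cm=camera_model('wrist')
th=np.linspace(0,2*np.pi,90)
def hull(p):
    x,y,ax,ay,b=p;P=[]
    for r,h in((.022,0),(.022,.016),(.018,.031)): P.append(np.c_[r*np.cos(th),r*np.sin(th),np.full(90,-h)])
    P=R.from_euler('xy',[ax,ay]).apply(np.vstack(P)+[0,0,.0155])+[x,y,b-.0155]
    c=P@H[:3,:3].T+H[:3,3];uv=c[:,:2]/c[:,2:]*cm['fx']+[cm['cx'],cm['cy']]
    return cv2.convexHull(uv.astype(np.float32))
def res(p):
    h=hull(p);return np.r_[[cv2.pointPolygonTest(h,(float(a),float(b)),True) for a,b in pts],(p[4]-.0205)/.002]
for fixed in(True,False):
    f=(lambda q:res([q[0],q[1],0,0,q[2]])) if fixed else res
    s=least_squares(f,[0,0,.02] if fixed else [0,0,0,0,.02],diff_step=1e-3,x_scale=[.001,.001,.001] if fixed else [.001,.001,.05,.05,.001],loss='soft_l1')
    print(fixed,s.x.round(4),'rms',np.sqrt(np.mean(f(s.x)**2)))
E
python3 lf.py
```

```text
[[318, 252], [334, 252], [307, 255], [344, 255], [300, 258], [351, 258], [295, 261], [356, 261], [292, 264], [360, 264], [289, 267], [363, 267], [286, 270], [365, 270], [283, 273], [368, 273], [282, 276], [370, 276], [280, 279], [371, 279], [279, 282], [373, 282], [277, 285], [373, 285], [277, 288], [375, 288], [276, 291], [376, 291], [275, 294], [379, 294], [275, 297], [376, 297], [275, 300], [376, 300], [305, 368], [305, 255], [309, 369], [309, 254], [313, 370], [313, 253], [317, 371], [317, 252], [321, 372], [321, 251], [325, 372], [325, 251], [329, 372], [329, 251], [333, 371], [333, 251], [337, 371], [337, 252], [341, 370], [341, 253], [345, 368], [345, 255], [349, 366], [349, 256]]
True [-0.0018 -0.0022  0.0284] rms 0.8602204725937999
False [ 0.0002 -0.0021  0.0035 -0.0967  0.025 ] rms 0.7118926880543074
```

```bash
python3 -m pendant '{"claw":[0.03],"slide":[[0,0,0]],"delta_rot":[[0,0,0]]}'
python3 -c "from h import *;go(.5032,-.133,.143,-12.4,3)"
```

```text
t: 15.6
position: [0.5325, 0.339, 0.1411]
eef_rot: [0.001, 0.108, 0.994, 0.0]
force: [-0.8, -0.5, -1.3]
finger_gap: 0.367
grasp_force: 59.0
t 15.6 p [0.5325 0.339  0.1411] yaw 77.6 dyaw -90.0 j [ 0.43  0.43  0.05  1.19 -0.    0.65]
1 slide [-0.0243 -0.1557 -0.0008] rot [0.0019 0.0022 0.5234]
2 slide [-0.0989 -0.1227 -0.0006] rot [0.     0.     0.5234]
3 slide [-0.147  -0.0569 -0.0006] rot [0.     0.     0.5234]
```

```bash
python3 -m pendant '{"claw":[0.03,0.03,0.03,0.03],"slide":[[-0.024,-0.156,0],[-0.024,-0.156,0],[-0.024,-0.156,0],[-0.024,-0.156,0]],"delta_rot":[[0,0,0.5234],[0,0,0.5234],[0,0,0.5234],[0,0,0.5234]]}'|head -2
python3 -m pendant '{"claw":[0.03,0.03,0.03,0.03],"slide":[[-0.099,-0.123,0],[-0.099,-0.123,0],[-0.099,-0.123,0],[-0.099,-0.123,0]],"delta_rot":[[0,0,0.5234],[0,0,0.5234],[0,0,0.5234],[0,0,0.5234]]}'|head -2
python3 -m pendant '{"claw":[0.03,0.03,0.03,0.03,0.03],"slide":[[-0.147,-0.057,0],[-0.147,-0.057,0],[-0.147,-0.057,0],[-0.147,-0.057,0],[-0.147,-0.057,0]],"delta_rot":[[0,0,0.5234],[0,0,0.5234],[0,0,0.5234],[0,0,0.5234],[0,0,0.5234]]}'|head -2
python3 -m pendant '{"claw":[0.03,0.03,0.03],"slide":[[0,0,0],[0,0,0],[0,0,0]],"delta_rot":[[0,0,0],[0,0,0],[0,0,0]]}'|head -7
python3 -c "from h import *;go(.5032,-.133,.06,-12.4)"
```

```text
t: 16.0
position: [0.521, 0.1773, 0.1391]
t: 16.4
position: [0.5114, 0.0198, 0.1391]
t: 16.9
position: [0.5017, -0.135, 0.139]
t: 17.2
position: [0.5027, -0.1323, 0.1401]
eef_rot: [0.0, 0.778, 0.628, 0.001]
force: [0.1, -0.1, -0.3]
finger_gap: 0.366
grasp_force: 59.2
t 17.2 p [ 0.5027 -0.1323  0.1401] yaw -12.2 dyaw -0.2 j [-0.42  0.25 -0.23  1.09  0.    1.36]
1 slide [-0.0006  0.0006  0.0801] rot [ 0.0014 -0.0007  0.0029]
```

```bash
python3 -m pendant '{"claw":[0.03,0.03,0.03,0.03,0.03],"slide":[[0,0,0.03],[0,0,0.06],[0,0,0.075],[0,0,0.082],[0,0,0.084]],"delta_rot":[[0,0,0],[0,0,0],[0,0,0],[0,0,0],[0,0,0]]}'
python3 -m pendant '{"claw":[0.03,0.03,0.03],"slide":[[0,0,0.002],[0,0,0.004],[0,0,0.004]],"delta_rot":[[0,0,0],[0,0,0],[0,0,0]]}'
python3 -m pendant '{"claw":[0.03,0.03,0.03],"slide":[[0,0,0.001],[0,0,0.0015],[0,0,0.0015]],"delta_rot":[[0,0,0],[0,0,0],[0,0,0]]}'
```

```text
t: 17.7
position: [0.5027, -0.1328, 0.0559]
eef_rot: [0.0, 0.779, 0.627, 0.001]
force: [-0.0, -0.3, -0.7]
finger_gap: 0.365
grasp_force: 59.2
t: 18.0
position: [0.5033, -0.1336, 0.0529]
eef_rot: [0.001, 0.779, 0.627, 0.001]
force: [0.9, 1.2, 0.0]
finger_gap: 0.366
grasp_force: 59.4
t: 18.3
position: [0.5034, -0.1336, 0.0527]
eef_rot: [0.002, 0.779, 0.627, 0.001]
force: [-4.7, 2.7, 17.7]
finger_gap: 0.365
grasp_force: 61.8
```

```bash
python3 -m pendant '{"claw":[0.03,0.042,0.05,0.06,0.06],"slide":[[0,0,-0.001],[0,0,-0.001],[0,0,-0.001],[0,0,-0.001],[0,0,-0.001]],"delta_rot":[[0,0,0],[0,0,0],[0,0,0],[0,0,0],[0,0,0]]}'|tail -3
python3 -m pendant '{"claw":[0.06,0.06,0.06,0.06,0.06],"slide":[[0,0,-0.02],[0,0,-0.05],[0,0,-0.1],[0,0,-0.145],[0,0,-0.145]],"delta_rot":[[0,0,0],[0,0,0],[0,0,0],[0,0,0],[0,0,0]]}'|tail -3
python3 - <<'E'
from h import *
o=env.get_obs();np.save('o9.npy',o,allow_pickle=True);cv2.imwrite('pics/w9.png',grab_frame('wrist'));cv2.imwrite('pics/top9.png',grab_frame('top'))
go(.4059,-.3641,.19,-12.4,2)
E
```

```text
force: [-0.6, 0.3, -0.4]
finger_gap: 0.702
grasp_force: 0.0
force: [0.8, 0.1, 0.0]
finger_gap: 0.703
grasp_force: 0.0
t 19.4 p [ 0.5029 -0.1337  0.1976] yaw -12.4 dyaw -0.0 j [-0.42  0.22 -0.12  1.23  0.    1.37]
1 slide [-0.1229 -0.0227  0.0037] rot [ 0.0038 -0.0001  0.    ]
2 slide [-0.1229 -0.0226  0.0038] rot [0. 0. 0.]
```

```bash
python3 -m pendant '{"claw":[0.06,0.06,0.06,0.06],"slide":[[-0.123,-0.0225,0.004],[-0.123,-0.0225,0.004],[-0.123,-0.0225,0.004],[-0.123,-0.0225,0.004]],"delta_rot":[[0,0,0],[0,0,0],[0,0,0],[0,0,0]]}'|head -2
python3 -m pendant '{"claw":[0.06,0.06,0.06,0.06,0.06],"slide":[[-0.123,-0.0225,0.004],[-0.123,-0.0225,0.004],[-0.123,-0.0225,0.004],[-0.123,-0.0225,0.004],[-0.123,-0.0225,0.004]],"delta_rot":[[0,0,0],[0,0,0],[0,0,0],[0,0,0],[0,0,0]]}'|head -2
python3 -m pendant '{"claw":[0.06,0.06],"slide":[[0,0,0],[0,0,0]],"delta_rot":[[0,0,0],[0,0,0]]}'|head -2
python3 - <<'E'
from h import *
o=env.get_obs();np.save('o10.npy',o,allow_pickle=True);im=grab_frame('wrist');cv2.imwrite('pics/w10.png',im)
go(.4059,-.3641,.19,-12.4)
m=camera_model('wrist');H=m['hand_eye']
def px(o,P):
    q=o['eef_rot'];Rt=R.from_quat([q[1],q[2],q[3],q[0]]).as_matrix()
    c=(Rt@H[:3,:3]).T@(np.array(P)-Rt@H[:3,3]-o['position']);return m['fx']*c[0]/c[2]+m['cx'],m['fy']*c[1]/c[2]+m['cy']
u,v=map(int,px(o,[.4059,-.3641,.015]));u2,v2=map(int,px(np.load('o9.npy',allow_pickle=True).item(),[.51,-.104,.05]));print(u,v,u2,v2)
a=cv2.resize(im[v-40:v+40,u-40:u+40],(400,400),interpolation=cv2.INTER_CUBIC)
w=cv2.imread('pics/w9.png');x0=max(0,u2-100);y0=max(0,v2-100)
b=cv2.convertScaleAbs(cv2.resize(w[y0:y0+200,x0:x0+200],(400,400),interpolation=cv2.INTER_CUBIC),alpha=1.6)
cv2.imwrite('pics/m10.png',np.hstack([a,b]));print('offs',u-40,v-40,x0,y0)
E
```

```text
t: 19.8
position: [0.4525, -0.251, 0.1907]
t: 20.3
position: [0.4055, -0.3635, 0.1873]
t: 20.5
position: [0.4063, -0.3628, 0.1885]
t 20.55 p [ 0.4063 -0.363   0.1886] yaw -12.3 dyaw -0.1 j [-0.88  0.26 -0.08  1.23  0.    0.9 ]
1 slide [-0.0012 -0.0002 -0.0014] rot [ 0.0017 -0.0006  0.0016]
325 214 321 177
offs 285 174 221 77
```

View pics/m10.png

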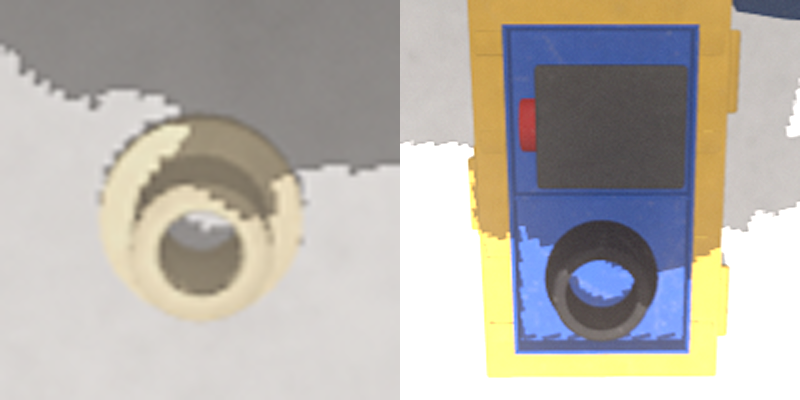

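The left half shows the bush, with its flange circle centred at about (200,213) and the neck's top ring at (201,253). The right half shows the magnet in the left compartment, top face (537,65) to (687,188), and the loupe standing upright in the right one.

```bash
python3 - <<'E'
from h import *
o=np.load('o10.npy',allow_pickle=True).item();o9=np.load('o9.npy',allow_pickle=True).item()
f=lambda p:(np.array(p,float)+.5)/5-.5+np.array([285,174])
P=ray('wrist',f([(201,253),(132,253),(269,253)]),.027,o);print('neck',P[0],np.linalg.norm(P[1]-P[2]))
P=ray('wrist',f([(200,213),(100,213),(301,213)]),.007,o);print('flange',P[0],np.linalg.norm(P[1]-P[2]))
g=lambda p:(np.array(p,float)-[400,0]+.5)/2-.5+np.array([221,77])
P=ray('wrist',g([(537,65),(687,67),(685,188),(538,187)]),.066,o9)[:,:2];print('mag top',P.mean(0),np.linalg.norm(np.roll(P,-1,0)-P,axis=1))
E
```

```text
neck [ 0.40430979 -0.36817855  0.027     ] 0.02086321527385391
flange [ 0.40437637 -0.36689645  0.007     ] 0.032428398313374934
mag top [ 0.51889848 -0.0787082 ] [0.04816557 0.03867302 0.04933432 0.03888681]
```

```bash
python3 - <<'E'
from h import *
for k in range(2): print(camera_model('wrist'))
E
```

```text
{'fx': 412.16652712156593, 'fy': 412.16652712156593, 'cx': 326.09202034801, 'cy': 243.72752408547683, 'hand_eye': array([[-9.65574883e-04, -9.51577451e-01, -3.07407584e-01,
         7.65497120e-02],
       [ 9.99999077e-01, -6.24842397e-04, -1.20682792e-03,
         2.92281237e-04],
       [ 9.56308945e-04, -3.07408466e-01,  9.51577175e-01,
        -1.41753502e-01],
       [ 0.00000000e+00,  0.00000000e+00,  0.00000000e+00,
         1.00000000e+00]])}
{'fx': 412.16652712156593, 'fy': 412.16652712156593, 'cx': 326.09202034801, 'cy': 243.72752408547683, 'hand_eye': array([[-9.65574883e-04, -9.51577451e-01, -3.07407584e-01,
         7.65497120e-02],
       [ 9.99999077e-01, -6.24842397e-04, -1.20682792e-03,
         2.92281237e-04],
       [ 9.56308945e-04, -3.07408466e-01,  9.51577175e-01,
        -1.41753502e-01],
       [ 0.00000000e+00,  0.00000000e+00,  0.00000000e+00,
         1.00000000e+00]])}
```

```bash
python3 -m pendant '{"claw":[0.06,0.06,0.06,0.06,0.06],"slide":[[-0.0035,-0.001,0.05],[-0.0035,-0.001,0.1],[-0.0035,-0.001,0.145],[-0.0035,-0.001,0.167],[-0.0035,-0.001,0.176]],"delta_rot":[[0,0,0],[0,0,0],[0,0,0],[0,0,0],[0,0,0]]}'|head -2
python3 -m pendant '{"claw":[0.045,0.03,0.015,0.015,0.015],"slide":[[0,0,0],[0,0,0],[0,0,0],[0,0,0],[0,0,0]],"delta_rot":[[0,0,0],[0,0,0],[0,0,0],[0,0,0],[0,0,0]]}'
python3 -m pendant '{"claw":[0.03,0.045,0.05,0.05],"slide":[[0,0,0],[0,0,0],[0,0,0],[0,0,0]],"delta_rot":[[0,0,0],[0,0,0],[0,0,0],[0,0,0]]}'
python3 -c "from h import *;go(.4047,-.3662,.0125,77.6,3)"
```

```text
t: 21.05
position: [0.4039, -0.3655, 0.0104]
t: 21.55
position: [0.4052, -0.368, 0.0144]
eef_rot: [0.002, 0.779, 0.627, 0.001]
force: [0.7, 1.5, 5.2]
finger_gap: 0.215
grasp_force: 58.7
t: 21.95
position: [0.4044, -0.3673, 0.0127]
eef_rot: [0.001, 0.779, 0.627, 0.001]
force: [-0.1, 0.3, 0.2]
finger_gap: 0.58
grasp_force: 0.0
t 21.95 p [ 0.4044 -0.3673  0.0127] yaw -12.4 dyaw 90.0 j [-0.89  0.41 -0.36  0.8   0.    0.9 ]
1 slide [0.0004 0.     0.0001] rot [ 1.900e-03  1.000e-04 -5.236e-01]
2 slide [0.0003 0.0002 0.0001] rot [ 0.      0.     -0.5236]
3 slide [0.0002 0.0003 0.0001] rot [ 0.      0.     -0.5236]
```

```bash
for i in 1 2 3; do python3 -m pendant '{"claw":[0.05,0.05,0.05,0.05],"slide":[[0,0,0],[0,0,0],[0,0,0],[0,0,0]],"delta_rot":[[0,0,-0.5236],[0,0,-0.5236],[0,0,-0.5236],[0,0,-0.5236]]}'|head -3; done
python3 -m pendant '{"claw":[0.045,0.03,0.015,0.015,0.015],"slide":[[0,0,0],[0,0,0],[0,0,0],[0,0,0],[0,0,0]],"delta_rot":[[0,0,0],[0,0,0],[0,0,0],[0,0,0],[0,0,0]]}'
python3 -m pendant '{"claw":[0.015,0.015,0.015,0.015,0.015],"slide":[[0,0,-0.02],[0,0,-0.06],[0,0,-0.1],[0,0,-0.13],[0,0,-0.13]],"delta_rot":[[0,0,0],[0,0,0],[0,0,0],[0,0,0],[0,0,0]]}'
python3 -c "from h import *;go(.519,-.078,.143,77.6,2)"
```

```text
t: 22.35
position: [0.4044, -0.3673, 0.0125]
eef_rot: [0.001, 0.588, 0.809, 0.001]
t: 22.75
position: [0.4043, -0.3673, 0.0125]
eef_rot: [0.001, 0.359, 0.933, 0.0]
t: 23.15
position: [0.4043, -0.3672, 0.0125]
eef_rot: [0.001, 0.105, 0.994, 0.0]
t: 23.65
position: [0.4044, -0.3674, 0.0128]
eef_rot: [0.001, 0.108, 0.994, 0.0]
force: [-1.0, 1.1, 4.4]
finger_gap: 0.221
grasp_force: 58.6
t: 24.15
position: [0.4054, -0.3687, 0.1466]
eef_rot: [0.003, 0.108, 0.994, -0.002]
force: [-0.3, 0.2, -1.1]
finger_gap: 0.219
grasp_force: 58.9
t 24.15 p [ 0.4054 -0.3687  0.1466] yaw 77.6 dyaw 0.0 j [-0.89  0.29 -0.16  1.12  0.   -0.68]
1 slide [-0.0242  0.1542  0.0014] rot [-0.0037  0.0071 -0.0002]
2 slide [-0.0242  0.1542  0.0018] rot [ 0.      0.     -0.0002]
```

```bash
for i in 1 2; do python3 -m pendant '{"claw":[0.015,0.015,0.015,0.015,0.015],"slide":[[-0.024,0.154,0],[-0.024,0.154,0],[-0.024,0.154,0],[-0.024,0.154,0],[-0.024,0.154,0]],"delta_rot":[[0,0,0],[0,0,0],[0,0,0],[0,0,0],[0,0,0]]}'|head -2;done
python3 -m pendant '{"claw":[0.015,0.015,0.015],"slide":[[0,0,0],[0,0,0],[0,0,0]],"delta_rot":[[0,0,0],[0,0,0],[0,0,0]]}'
python3 -c "from h import *;go(.519,-.078,.085,77.6)"
```

```text
t: 24.65
position: [0.4608, -0.2206, 0.142]
t: 25.15
position: [0.5174, -0.0768, 0.1422]
t: 25.45
position: [0.5169, -0.0783, 0.1427]
eef_rot: [0.001, 0.109, 0.994, 0.0]
force: [-0.3, -0.0, -0.2]
finger_gap: 0.219
grasp_force: 59.1
t 25.45 p [ 0.5169 -0.0783  0.1427] yaw 77.5 dyaw 0.1 j [-0.31  0.25 -0.22  1.1   0.   -0.09]
1 slide [-0.0019  0.0007  0.0577] rot [ 0.0003  0.0016 -0.0023]
```

```bash
python3 -m pendant '{"claw":[0.015,0.015,0.015,0.015,0.015],"slide":[[-0.002,0.0012,0.025],[-0.002,0.0012,0.045],[-0.002,0.0012,0.055],[-0.002,0.0012,0.059],[-0.002,0.0012,0.059]],"delta_rot":[[0,0,0],[0,0,0],[0,0,0],[0,0,0],[0,0,0]]}'
python3 -m pendant '{"claw":[0.015,0.015,0.015,0.015],"slide":[[0,0,0.002],[0,0,0.004],[0,0,0.0045],[0,0,0.0045]],"delta_rot":[[0,0,0],[0,0,0],[0,0,0],[0,0,0]]}'
python3 - <<'E'
from h import *
cv2.imwrite('pics/s11.png',grab_frame('scene'))
E
```

```text
t: 25.95
position: [0.5194, -0.0764, 0.0838]
eef_rot: [0.001, 0.108, 0.994, 0.0]
force: [-0.7, -0.6, -0.7]
finger_gap: 0.218
grasp_force: 59.1
t: 26.35
position: [0.5195, -0.076, 0.0795]
eef_rot: [0.001, 0.108, 0.994, 0.0]
force: [0.5, 0.1, -1.1]
finger_gap: 0.217
grasp_force: 59.1
```

```bash
python3 -m pendant '{"claw":[0.015,0.015,0.015],"slide":[[0,0,0.0005],[0,0,0.001],[0,0,0.001]],"delta_rot":[[0,0,0],[0,0,0],[0,0,0]]}'
```

```text
t: 26.7
position: [0.5197, -0.0761, 0.0791]
eef_rot: [0.001, 0.108, 0.994, 0.0]
force: [-2.2, 0.2, 7.2]
finger_gap: 0.215
grasp_force: 60.0
```

Contact. I release, rise and check numerically with image code, since the viewing allowance is used up.

```bash
python3 -m pendant '{"claw":[0.02,0.03,0.04,0.05,0.05],"slide":[[0,0,0],[0,0,0],[0,0,0],[0,0,0],[0,0,0]],"delta_rot":[[0,0,0],[0,0,0],[0,0,0],[0,0,0],[0,0,0]]}'|tail -3
python3 -m pendant '{"claw":[0.05,0.05,0.05,0.05,0.05],"slide":[[0,0,-0.02],[0,0,-0.04],[0,0,-0.08],[0,0,-0.12],[0,0,-0.12]],"delta_rot":[[0,0,0],[0,0,0],[0,0,0],[0,0,0],[0,0,0]]}'|tail -3
python3 -m pendant '{"claw":[0.05,0.05],"slide":[[0,0,0],[0,0,0]],"delta_rot":[[0,0,0],[0,0,0]]}'|tail -3
python3 - <<'E'
from h import *
o=env.get_obs();im=grab_frame('wrist');cv2.imwrite('pics/w12.png',im)
m=camera_model('wrist');H=m['hand_eye'];q=o['eef_rot'];Rt=R.from_quat([q[1],q[2],q[3],q[0]]).as_matrix()
def px(P):
    c=(Rt@H[:3,:3]).T@(np.array(P)-Rt@H[:3,3]-o['position']);return m['fx']*c[0]/c[2]+m['cx'],m['fy']*c[1]/c[2]+m['cy']
u,v=map(int,px([.519,-.0775,.075]));print(u,v)
hsv=cv2.cvtColor(im,cv2.COLOR_BGR2HSV);x0,y0=u-70,v-70;c=hsv[y0:y0+140,x0:x0+140]
g={'brass':(c[...,0]>12)&(c[...,0]<35)&(c[...,1]>40)&(c[...,2]>50),'black':(c[...,2]<75)&(c[...,1]<70)}
g['brass'][:]=cv2.morphologyEx(g['brass'].astype(np.uint8),cv2.MORPH_OPEN,np.ones((3,3)))
for k,w in g.items():
    n,l,s,ce=cv2.connectedComponentsWithStats(w.astype(np.uint8))
    print(k,[(s[i,:5]+[x0,y0,0,0,0]).tolist() for i in range(1,n) if s[i,4]>60])
B=cv2.resize((g['brass']*1+g['black']*2).astype(np.uint8),(70,47),interpolation=cv2.INTER_NEAREST)
for r in B:print(''.join('.B#'[min(i,2)] for i in r))
E
```

```text
force: [-0.1, -0.8, -0.0]
finger_gap: 0.587
grasp_force: 0.0
force: [0.8, -0.0, -0.2]
finger_gap: 0.585
grasp_force: 0.0
force: [-0.6, 0.7, 0.7]
finger_gap: 0.584
grasp_force: 0.0
327 235
brass [[257, 165, 132, 108, 3250], [302, 211, 49, 51, 1909]]
black [[257, 188, 21, 56, 771], [297, 187, 58, 10, 303], [297, 203, 58, 62, 828], [320, 236, 13, 6, 63]]
BBBBBBBBBBBBBBBBBBBBBBBBBBBBBBBBBBBBBBBBBBBBBBBBBBBBBBBBBBBBBBBBBB....
BBBBBBBBBBBBBBBBBBBBBBBBBBBBBBBBBBBBBBBBBBBBBBBBBBBBBBBBBBBBBBBBBB....
............................B............................BBBBBBBBB....
..........................................................BBBBBBBB....
..........................................................BBBBBBBB....
..........................................................BBBBBBBB....
..........................................................BBBBBBBB....
..........................................................BBBBBBBB....
#.....................######.............######...........BBBBBBBB....
###..................#######.............#######..........BBBBBBBB....
#####................###############
[... 1890 characters left out ...]
.............................................................
.............................................................#........
......................................................................
......................................................................
......................................................................
......................................................................
......................................................................
......................................................................
.........................................................#.#..........
......................................................................
```

The bush stands upright in the middle of the magnet: flange centred at column 326.5, block at 326, and about 1 to 2 mm off the other way. I'm handing it in.

```bash
python3 -c "from workcell import env;print(env.sign_off())"
```

```text
the job is handed in; nothing more can be done
None
```

The kit is together on the case, set down in the order asked: tray, magnet block (left), loupe (right), then the bush flange down on the magnet's top, with the last camera check putting it within about 2 mm of the middle; handed in at about 28 s.

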